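# Fit the spring roller back into the mould track

## Robot

A 7-joint arm with a two-finger parallel gripper is mounted at the origin on the work surface. World frame = base frame: x ahead of the robot, y to its left, z up, the work surface at z = 0. Lengths are in m, angles in rad, forces in N, time in s.
With the tool pointing down it reaches from about 0.35 to 0.9 m from the base axis. Payload 8.1 kg.
Tool frame: the origin (TCP) lies on the centre line of the jaws, within the pads' length; the fingertips stand 8 mm ahead of it and the grasp point (between the pads) lies 11 mm behind it (ctrl.nose_length is the distance from the TCP to the fingertips, in m); z points along the fingers, y is the line along which they close (so a half turn about z gives the same grasp; the last joint's range is limited). The gripper opens to 85 mm and grips with 20 to 120 N. Pads are 22 mm wide; open, the fingers measure 114 mm over their backs; the gripper's body (76 mm by 85 mm) begins 54 mm behind the grasp point. The pads swing forward as they close: fully open they stand 13 mm farther back than shut.
Start: joints at [-1.29, 0.434, 0.025, 1.573, -0.012, 1.134, -0.075], TCP at [0.234, 0.58, 0.239] pointing down, gripper open.
Joint ranges: [-2.62, 2.62], [-0.44, 2.09], [-1.27, 1.32], [0.08, 2.57], [-1.32, 4.46], [0.12, 2], [-2.74, 2.74]. Speed limits (rad/s): [2.22, 2.22, 3.01, 3.01, 3.14, 3.14, 3.14].

## Interface

Orientations are given as a unit quaternion [x, y, z, w].
In Python, from bench import telemetry, cams, ctrl gives the robot as it stands.
- The arm moves only by the tool jog_arm, never from a script. Its argument "targets" is a list that holds one entry, the list of rows, each a list of 6 numbers: the shift along the tool's x, y, z in mm, then the turn, a rotation vector about the tool's x, y, z in rad. In form: [[[dx, dy, dz, wx, wy, wz], ...]]. A call has 1 to 5 rows; each row is the pose to reach, as a shift and turn from the pose commanded when the call began, along the tool's axes at that moment; what a row does not reach only later rows make up. A row lasts 1/8 s, in which the tool goes at most 62.5 mm and 10.7 degrees, less where a joint would pass 70% of its speed; a pose out of reach is approached as far as the arm can. A call with a gripper value outside its range is refused whole. "grip" is the closure, from 0 (fully open) to 1 (shut), set as the call begins (left out, the last holds). The fingers move at their own pace and stop on an object; the grip force is fixed at half the most. Time passes only in rows, so rows that repeat a pose let the fingers close. It gives the time, the measured TCP pose, the force, the opening and the grip force at its end, in the units of the state.
- telemetry.state(): the state, without advancing time (a new reading comes with each control period).
- cams.grab_frame(name): name is "side" or "top"; returns the picture (400x640x3 uint8, red, green, blue); there is no depth.
- cams.camera_model(name): a dict with "vertical_fov" (degrees; the focal length in pixels is half the picture's height over the tangent of half this angle, whatever the lens; pixels are square), "cx", "cy" (the principal point, pixels), "view" (4x4, takes a point from world to camera coordinates). Camera axes: x right, y down, z forward; pixel columns grow to the right and rows downward; lengths in m; the calibration is good to about 2 mm. A picture is of the moment at which its call begins. camera_model takes no time and is no camera call.
- ctrl.job_done(): hands the job in; it is judged then, once.
The state is a dict: "time_s": time; "joints": joint angles; "joint_vel": joint speeds; "joint_torque": joint torques, N m; "tool_pos": TCP position; "ee_rot": TCP orientation; "force": force on the tool from outside, world axes, zero at the start; "torque": the same for the moment, N m; "width": finger opening in m; "finger_force": force on a finger pad.
Only numpy, scipy, OpenCV 4.12 (cv2) and the standard library are available. Lean on these libraries where they do the work, as an engineer would, in place of code of your own. Each camera call takes 0.05 s, during which the arm holds its last target. There are 200 camera calls.

## Task

Pick the loose spring roller out of its wooden cradle and fit it into the empty middle station of the blue roller track: put its brass spring plunger (yellow band) into the yellow cup first, push the roller towards that cup so the plunger is squeezed in, and bring the steel stub down in front of the plain cup opposite. That cup may be clamped a little high or low in its slot, so find its mouth by feel, ease off so the spring seats the stub fully home in it, and let go. Work gently: never ram the roller against the track, do not drop it, and leave everything else on the bench where it is.

Things in the scene. Friction and masses are not known exactly. Their poses are not given: they have to be found in the camera images.
- track: Fixed roller track: grey base plate 260 (x) by 230 (y) by 12 mm with two blue rails along x, 16 mm thick, 92 mm high, inner faces at y = +95 and -95 mm; the +y rail's top is yellow. Origin: centre of its underside, on the bench. Fixed rollers (28 mm diameter) sit at x = -92 and +92 mm; the middle station (x = 0) is empty. Roller axis: along y, 80 mm above the bench.
- spring_cup (a point): Centre of the mouth of the yellow cup on the +y rail of the track (track frame 0, +83, +80 mm). Round blind cup: 29 mm outside, 20 mm bore, 12 mm deep; it opens towards the track's -y. Its top is 94.5 mm above the bench.
- plain_cup (a point): Nominal centre of the mouth of the plain steel cup on the -y rail (track frame 0, -83, +80 mm), 25 mm outside, 15 mm bore, 12 mm deep, opening towards the track's +y. The cup itself is clamped in an upright slot, anywhere from 7 mm below to 7 mm above this point (x and y are true), and does not move. The mouths are 166 mm apart, the cup floors 190 mm.
- cradle: Fixed low wooden cradle, 50 by 140 mm, with two V blocks 90 mm apart (38 mm high at most) under the roller's ends. Origin: centre of its underside; the roller lies along its y axis, plunger towards +y. The roller's middle is free on both sides.
- roller: Loose aluminium roller, about 0.35 kg: tube 120 mm long, 28 mm diameter, yellow band at the spring end. Origin: middle of the tube, on its axis; starts 36 mm above the bench. y axis: along the roller to the plunger; x and z turn as it rolls. At -y a fixed steel stub, 12 mm diameter, 32 mm long; at +y the brass plunger, 12 mm diameter, 42 mm out when free.
- stub_tip (a point): Centre of the end face of the fixed steel stub (roller frame 0, -92, 0 mm). Its edge is bevelled by about 0.6 mm.
- plunger_tip (a point): Centre of the end face of the plunger (roller frame 0, +102, 0 mm when free; it moves in with the plunger). The tip tapers to 9 mm over its last 3 mm. Roller length over all 194 mm free, 190 mm seated; the tube's middle then lies at y = -3 mm in the track frame.
- plunger (a joint): How far the plunger is pushed into the roller, m: 0 free, 0.024 at its hard stop. Spring 0.55 N per mm: about 2.5 N seated (4 mm), 10 N at 18 mm, 13 N at the stop. The stub clears the plain cup's rim only with the plunger pressed in more than about 16 mm.
- shell_mould: Ceramic shell mould, brown, 116 mm wide, 105 mm high; a bystander to leave alone. Origin at the centre of its underside.
- spray_can: Blue spray can, 54 mm diameter, 150 mm high; a bystander to leave alone. Origin at the centre of its underside.
- crucible: Small grey crucible, 84 mm wide, 100 mm high; a bystander to leave alone. Origin at the centre of its underside.
- grease_tin: Red tin with steel cap, 70 mm diameter, 60 mm high; a bystander to leave alone. Origin at the centre of its underside.
- wrench: Steel wrench 180 mm long lying flat; a bystander to leave alone. Origin at the centre of its underside.
- brush: Brush 200 mm long lying flat; a bystander to leave alone. Origin at the centre of its underside.

How it is judged:
On the way, in this order (a step that is already met when the one before it is completed fails the run):
1. the plunger tip is inside the yellow cup, pressed in by more than 12 mm (y of plunger_tip in the frame of track above 0.089 m and distance between plunger_tip and spring_cup below 0.015 m and value of joint plunger above 0.012 m), for 0.1 s.
2. the stub is home in the plain cup and the plunger still in the yellow cup (y of plunger_tip in the frame of track above 0.089 m and distance between plunger_tip and spring_cup below 0.015 m and y of stub_tip in the frame of track below -0.089 m and distance between stub_tip and plain_cup below 0.0165 m and z of stub_tip in the frame of track between 0.07 and 0.09 m), for 0.2 s.
At the end, for the whole second after the job is handed in: Plunger tip and stub tip each stand at least 6 mm inside their cups (within 15 and 16.5 mm of the given cup points, the stub tip 70 to 90 mm above the bench), the roller in line with the track within 0.07 rad, the plunger pressed in by less than 9 mm, the roller let go and still (under 20 mm/s) (all of step 2 and angle between the y axis of roller and the y axis of track, either way round below 0.07 rad and value of joint plunger below 0.009 m and linear speed of roller below 0.02 m/s); the robot touches nothing.
It fails at once if the roller is pushed against the track with more than 35 N (contact force between roller and track above 35 N).
It fails at once if the gripper or arm pushes the track with more than 25 N (contact force between any of the arm, the fingers and track above 25 N).
It fails at once if the roller is dropped onto the bench or the base of the track (height (world z) of roller below 0.03 m).
It fails at once if a bystander is moved by more than 30 mm (distance of any of shell_mould, spray_can, crucible, grease_tin, wrench, brush from where it was at the start of the episode above 0.03 m).
It also fails if it takes over 61 s, if anything falls off the work surface, if the arm or the gripper's body presses on something with over 40 N, if the wrist force passes 120 N, or if a joint passes its speed limit or range.

## Working session

There is one attempt and no reset: what is moved stays moved. The work goes in short steps, Python scripts to look and compute and a tool call to move; the robot and the scene stay as the last step left them, time stands still between calls to the robot, and variables do not carry over. Pictures are saved under pics/ and viewed, at most 10 in all, crops included, and the job is handed in when it is done.

Besides the shell and the picture viewer there is one more tool, called after "Emit:" as name(argument=value, ...), one argument or row to a line, values as JSON. jog_arm: Moves the arm, as the interface text tells. Its arguments: {"type":"object","properties":{"targets":{"type":"array"},"grip":{"type":"number"}},"required":["targets"]}

```bash
mkdir -p pics; ls
python3 - <<'E'
from bench import telemetry, cams, ctrl
import cv2
print(telemetry.state(), ctrl.nose_length)
for n in("top","side"):
    m=cams.camera_model(n);print(n,m)
    cv2.imwrite(f"pics/{n}0.png",cams.grab_frame(n)[:,:,::-1])
E
```

```text
pics
{'time_s': 0.0, 'joints': array([-1.28962152,  0.43522855,  0.02499099,  1.57411125, -0.01158713,
        1.13398201, -0.07509353]), 'joint_vel': array([ 0.00045114, -0.00026639, -0.0013158 , -0.00027363,  0.00081989,
       -0.00091094,  0.00085315]), 'joint_torque': array([ 8.79888171e-05, -6.70480084e+01,  1.02534167e+00, -3.16207588e+01,
        1.55814516e-02,  1.25465321e-02, -9.78467568e-06]), 'tool_pos': array([0.23389494, 0.57905151, 0.23851723]), 'ee_rot': array([ 1.90748440e-01,  9.81638633e-01, -7.89063397e-04, -7.02502599e-05]), 'force': array([0.28531199, 0.09916743, 0.15765223]), 'torque': array([ 0.01145264, -0.02967176, -0.01138276]), 'finger_force': 0.0, 'width': 0.08550926302738107} 0.008
top {'vertical_fov': 55.99385437743396, 'cx': 319.8871512474906, 'cy': 203.21736912446968, 'view': array([[ 1.07604280e-02, -9.99870863e-01, -1.19360857e-02,
         3.59267469e-04],
       [-9.89160480e-01, -8.89548106e-03, -1.46568807e-01,
         5.84577451e-01],
       [ 1.46443702e-01,  1.33838474e-02, -9.89128462e-01,
         9.71801715e-01],
       [ 0.00000000e+00,  0.00000000e+00,  0.00000000e+00,
         1.00000000e+00]])}
side {'vertical_fov': 50.443272172963546, 'cx': 324.9362365441961, 'cy': 202.97644773969182, 'view': array([[ 7.99875246e-01, -6.00166296e-01,  8.92192622e-05,
        -4.51879392e-01],
       [-4.10577142e-01, -5.47307575e-01, -7.29301604e-01,
         2.77070835e-01],
       [ 4.37751072e-01,  5.83313668e-01, -6.84192344e-01,
         1.02996452e+00],
       [ 0.00000000e+00,  0.00000000e+00,  0.00000000e+00,
         1.00000000e+00]])}
```

View pics/top0.png

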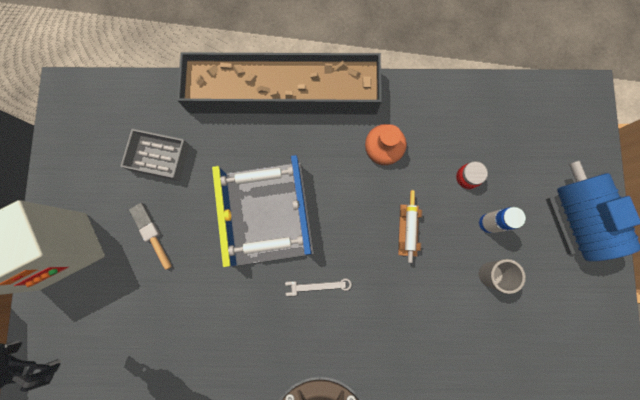

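View pics/side0.png

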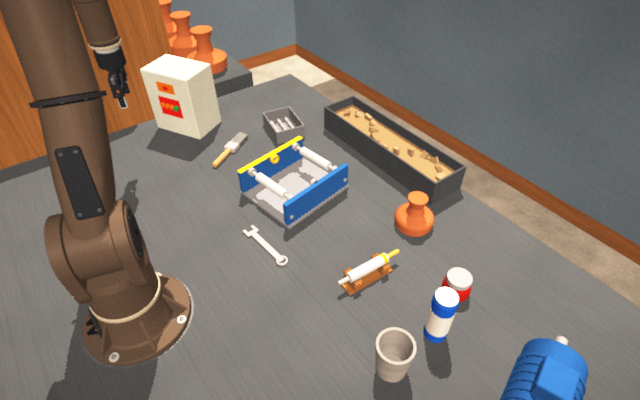

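```bash
cat > h.py <<'E'
import numpy as np, cv2
from bench import telemetry, cams, ctrl
def ray(n,uv,z):
    m=cams.camera_model(n);f=200/np.tan(np.radians(m["vertical_fov"]/2))
    V=m["view"];R=V[:3,:3];c=-R.T@V[:3,3]
    d=R.T@np.array([(uv[0]-m["cx"])/f,(uv[1]-m["cy"])/f,1]);return c+d*(z-c[2])/d[2]
def proj(n,p):
    m=cams.camera_model(n);f=200/np.tan(np.radians(m["vertical_fov"]/2))
    q=m["view"][:3,:3]@np.array(p)+m["view"][:3,3];return np.array([m["cx"]+f*q[0]/q[2],m["cy"]+f*q[1]/q[2]])
E
python3 - <<'E'
from h import *
im=cv2.imread("pics/top0.png");hsv=cv2.cvtColor(im,cv2.COLOR_BGR2HSV)
yel=cv2.inRange(hsv,(22,150,120),(35,255,255))
def big(mask,x0,y0,x1,y1):
    k=np.zeros_like(mask);k[y0:y1,x0:x1]=mask[y0:y1,x0:x1];return k
y=big(yel,205,155,240,275)
cs=cv2.findContours(y,0,2)[0];c=max(cs,key=cv2.contourArea);r=cv2.minAreaRect(c)
b=cv2.boxPoints(r);print("yel",r);
for p in b: print(p,ray("top",p,.092).round(4))
bl=big(cv2.inRange(hsv,(100,120,60),(125,255,255)),280,150,320,270)
c=max(cv2.findContours(bl,0,2)[0],key=cv2.contourArea);b=cv2.boxPoints(cv2.minAreaRect(c))
for p in b: print("blue",p,ray("top",p,.092).round(4))
c=im[180:270,385:435];c=cv2.resize(c,None,fx=6,fy=6,interpolation=cv2.INTER_CUBIC)
d=cv2.resize(im[145:280,205:320],None,fx=4,fy=4,interpolation=cv2.INTER_CUBIC)
o=np.zeros((540,770,3),np.uint8);o[:,:300]=c;o[:540,305:305+460]=d
cv2.imwrite("pics/crop1.png",o)
E
```

```text
yel ((223.0169677734375, 215.7819366455078), (100.28056335449219, 11.15124225616455), 83.82982635498047)
[212.08447 166.53139] [0.6717 0.2882 0.092 ]
[223.17111 165.33284] [0.6751 0.2593 0.092 ]
[233.94946 265.03247] [0.4184 0.2197 0.092 ]
[222.86282 266.23102] [0.4151 0.2475 0.092 ]
blue [290.52005 155.64003] [0.7025 0.0837 0.092 ]
blue [296.68002 154.76003] [0.705  0.0676 0.092 ]
blue [310.78 253.46] [0.4493 0.027  0.092 ]
blue [304.62003 254.34001] [0.4469 0.0425 0.092 ]
```

View pics/crop1.png

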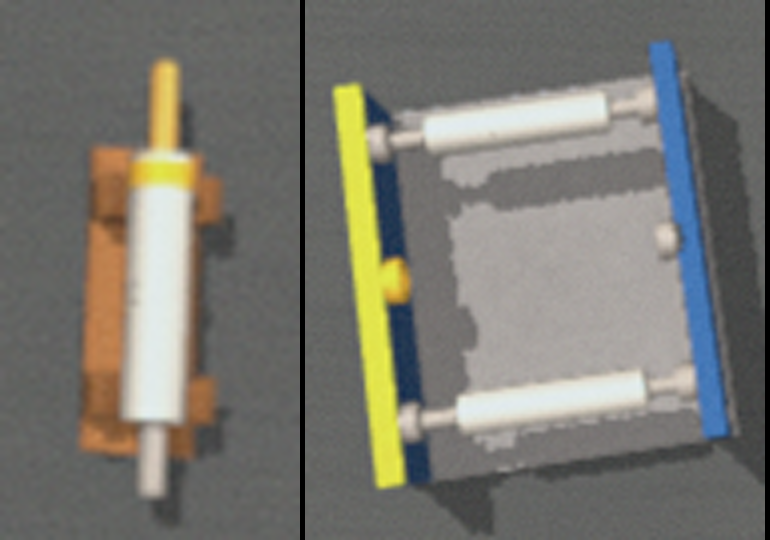

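Run:
```python
from h import *
im=cv2.imread("pics/top0.png");hsv=cv2.cvtColor(im,cv2.COLOR_BGR2HSV).astype(int)
# rail edges by line fits, tops at .092
def edges(mask,rows):
    L=[];Rr=[]
    for v in rows:
        u=np.where(mask[v])[0]
        if len(u):L.append((u[0]-.0,v));Rr.append((u[-1]+1,v))
    return np.array(L,float),np.array(Rr,float)
def sub(lo,hi,box):
    m=cv2.inRange(hsv.astype(np.uint8),lo,hi)>0;k=np.zeros_like(m);x0,y0,x1,y1=box;k[y0:y1,x0:x1]=m[y0:y1,x0:x1];return k
my=sub((22,150,150),(35,255,255),(205,155,240,275));mb=sub((100,120,110),(125,255,255),(285,150,320,270))
print("rows",np.where(my.any(1))[0][[0,-1]],np.where(mb.any(1))[0][[0,-1]])
C=[]
for m,rows in((my,list(range(172,205))+list(range(228,262))),(mb,range(162,250))):
    L,R=edges(m,rows)
    for E in(L,R):
        P=np.array([ray("top",e+[-.5,0],.092)[:2] for e in E])
        vx,vy,x,y=cv2.fitLine(P.astype(np.float32),cv2.DIST_HUBER,0,1e-4,1e-4).ravel()
        if vx<0:vx,vy=-vx,-vy
        print("dir",np.degrees(np.arctan2(vy,vx)).round(2),"y at x=.55",(y+(.55-x)*vy/vx).round(4))
f=lambda u,v:((u-305)/4+205-.5,v/4+145-.5)
y4=[ray("top",f(*p),.092) for p in((333,87),(360,84),(377,488),(405,484))];b4=[ray("top",f(*p),.092) for p in((650,42),(672,41),(705,437),(727,437))]
cy=np.mean(y4,0);cb=np.mean(b4,0);print("cy",cy,"cb",cb,"sep",np.linalg.norm(cy-cb)," c",(cy+cb)/2, "yaw",np.degrees(np.arctan2(*(cy-cb)[[1,0]]))-90)
print("lens",np.linalg.norm((y4[0]+y4[1]-y4[2]-y4[3])/2),np.linalg.norm((b4[0]+b4[1]-b4[2]-b4[3])/2))
g=lambda u,v:(u/6+385-.5,v/6+180-.5)
p=ray("top",g(165,60),.038);s=ray("top",g(152,497),.038);print("plunger",p,"stub",s,np.linalg.norm(p-s),np.degrees(np.arctan2(*(p-s)[[1,0]])))
a=np.array(ray("top",g(162,157),.045));b=ray("top",g(154,422),.045);print("tube",a,b,np.linalg.norm(a-b),(a+b)/2,np.degrees(np.arctan2(*(a-b)[[1,0]])))
```

```text
rows [166 266] [155 254]
dir 9.1 y at x=.55 0.2688
dir 9.02 y at x=.55 0.2522
dir 9.0 y at x=.55 0.0581
dir 9.06 y at x=.55 0.0429
cy [0.54463249 0.26028985 0.092     ] cb [0.57653342 0.05592303 0.092     ] sep 0.20684165006254895  c [0.56058296 0.15810644 0.092     ] yaw 8.872069175336321
lens 0.2610188680717821 0.25930877153549176
plunger [ 0.62523804 -0.2437654   0.038     ] stub [ 0.42953893 -0.23316245  0.038     ] 0.19598613650448485 -3.1012454148471305
tube [ 0.57982975 -0.23968578  0.045     ] [ 0.46216167 -0.23326029  0.045     ] 0.11784339395559236 [ 0.52099571 -0.23647304  0.045     ] -3.125637886074295
```

```bash
cat >> h.py <<'E'
from scipy.spatial.transform import Rotation as Ro
def Rt(yaw,tilt=0):
    "tool x at yaw deg (world), raised by -tilt: tilt>0 lowers the +x (plunger) end, rad; z down"
    c,s=np.cos(np.radians(yaw)),np.sin(np.radians(yaw))
    x=np.array([c*np.cos(tilt),s*np.cos(tilt),-np.sin(tilt)]);y=np.array([s,-c,0])
    return Ro.from_matrix(np.c_[x,y,np.cross(x,y)])
def rel(p,R):
    s=telemetry.state();R0=Ro.from_quat(s["ee_rot"])
    d=R0.inv().apply(np.array(p)-s["tool_pos"])*1000;w=(R0.inv()*R).as_rotvec()
    print("row",d.round(1).tolist(),w.round(4).tolist(),"dist",np.linalg.norm(d).round(1),"rows",np.linalg.norm(d)/62.5,np.degrees(np.linalg.norm(w))/10.7)
def where():
    "tool x yaw, tilt, grasp point"
    s=telemetry.state();R0=Ro.from_quat(s["ee_rot"]).as_matrix();x=R0[:,0]
    print("t",s["time_s"],"yaw",np.degrees(np.arctan2(x[1],x[0])).round(2),"tilt",-np.arcsin(x[2]).round(4),"grasp",(s["tool_pos"]-.011*R0[:,2]).round(4),"F",s["force"].round(2),"T",s["torque"].round(2),"w",s["width"].round(4))
E
python3 - <<'E'
from h import *
where();rel([.5217,-.237,.13],Rt(-3.1))
E
```

```text
Traceback (most recent call last):
  File "h.py", line 23, in where
    print("t",s["time_s"],"yaw",np.degrees(np.arctan2(x[1],x[0])).round(2),"tilt",-np.arcsin(x[2]).round(4),"grasp",(s["tool_pos"]-.011*R0[:,2]).round(4),"F",s["force"].round(2),"T",s["torque"].round(2),"w",s["width"].round(4))
                                                                                                                                                                                                               ^^^^^^^^^^^^^^^^
AttributeError: 'float' object has no attribute 'round'
```

```bash
sed -i 's/s\["width"\].round(4)/round(s["width"],4)/' h.py
python3 - <<'E'
from h import *
where();rel([.5217,-.237,.13],Rt(-3.1))
E
```

```text
t 0.1 yaw 158.01 tilt 0.0001 grasp [0.2339 0.5791 0.2496] F [ 0.01 -0.55  0.43] T [ 0.02 -0.02 -0.02] w 0.0854
row [-572.5, -648.8, 109.6] [-0.0001, 0.0021, 2.8118] dist 872.1 rows 13.954259955639976 15.056695737721638
```

Emit:
jog_arm(
  targets=[
    [[-572, -649, 80, 0, 0, 2.812], [-572, -649, 80, 0, 0, 2.812], [-572, -649, 80, 0, 0, 2.812], [-572, -649, 80, 0, 0, 2.812], [-572, -649, 80, 0, 0, 2.812]],
  ],
  grip=0,
)

```text
time_s: 0.72
tool_pos: [0.3377, 0.284, 0.2103]
ee_rot: [0.616, 0.788, 0.0, -0.0]
force: [1.0, -0.8, -0.2]
width: 0.0855
finger_force: 0.0
```

Run:
```python
from h import *
where();rel([.5217,-.237,.13],Rt(-3.1))
```

```text
t 0.725 yaw 103.94 tilt -0.0002 grasp [0.3377 0.284  0.2213] F [ 1.04 -0.81 -0.15] T [ 0.02 -0.06 -0.  ] w 0.0855
row [-550.0, 53.1, 80.2] [-0.0001, -0.0001, 1.8682] dist 558.3 rows 8.93317768181958 10.003617129694026
```

Emit:
jog_arm(
  targets=[
    [[-550, 53, 80, 0, 0, 1.868], [-550, 53, 80, 0, 0, 1.868], [-550, 53, 80, 0, 0, 1.868], [-550, 53, 80, 0, 0, 1.868], [-550, 53, 80, 0, 0, 1.868]],
  ],
)

```text
time_s: 1.35
tool_pos: [0.4425, -0.0067, 0.1656]
ee_rot: [0.905, 0.425, 0.0, -0.0]
force: [1.3, 1.3, 0.1]
width: 0.0851
finger_force: 0.0
```

Run:
```python
from h import *
where();rel([.5217,-.237,.12],Rt(-3.1))
```

```text
t 1.35 yaw 50.26 tilt -0.0007 grasp [ 0.4425 -0.0067  0.1766] F [1.33 1.25 0.13] T [ 0.07 -0.08  0.03] w 0.0851
row [-126.5, 208.1, 45.6] [-0.0001, -0.0008, 0.9314] dist 247.8 rows 3.964648159343724 4.987170915289156
```

Emit:
jog_arm(
  targets=[
    [[-126.5, 208, 45.6, 0, 0, 0.931], [-126.5, 208, 45.6, 0, 0, 0.931], [-126.5, 208, 45.6, 0, 0, 0.931], [-126.5, 208, 45.6, 0, 0, 0.931], [-126.5, 208, 45.6, 0, 0, 0.931]],
  ],
)

```text
time_s: 1.98
tool_pos: [0.5218, -0.2407, 0.1195]
ee_rot: [1.0, -0.03, -0.0, 0.002]
force: [-0.1, 1.2, 0.1]
width: 0.0852
finger_force: 0.0
```

Run:
```python
from h import *
where();rel([.5217,-.237,.025],Rt(-3.1))
im=cams.grab_frame("top")[:,:,::-1];cv2.imwrite("pics/t2.png",cv2.resize(im[160:300,360:500],None,fx=4,fy=4,interpolation=cv2.INTER_CUBIC))
```

```text
t 1.975 yaw -3.49 tilt 0.0006 grasp [ 0.5218 -0.2406  0.1305] F [-0.13  1.16  0.13] T [ 0.08 -0.01 -0.05] w 0.0852
row [-0.3, -4.0, 94.5] [0.0037, 0.0006, -0.0069] dist 94.6 rows 1.5133540389392022 0.04183855979973115
```

View pics/t2.png

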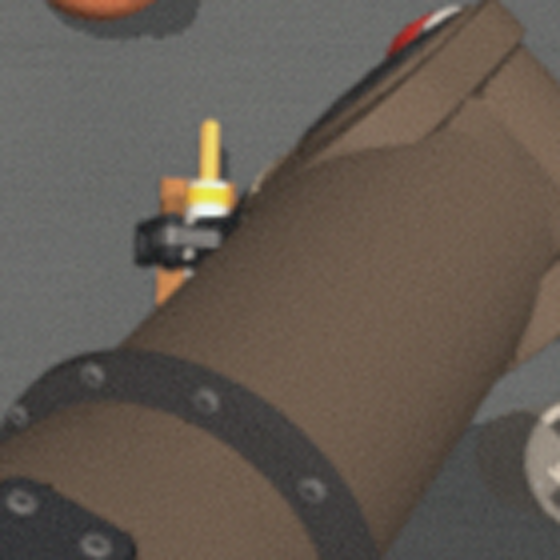

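Emit:
jog_arm(
  targets=[
    [[0, 0, 20, 0, 0, 0], [0, 0, 20, 0, 0, 0], [0, 0, 20, 0, 0, 0]],
  ],
)

```text
time_s: 2.4
tool_pos: [0.5224, -0.234, 0.1001]
ee_rot: [1.0, -0.023, -0.0, -0.0]
force: [0.3, -0.5, -0.0]
width: 0.0855
finger_force: 0.0
```

Run:
```python
from h import *
where();rel([.5217,-.237,.025],Rt(-3.1))
```

```text
t 2.4 yaw -2.61 tilt 0.0003 grasp [ 0.5224 -0.234   0.1111] F [ 0.32 -0.51 -0.05] T [ 0.05 -0.    0.  ] w 0.0855
row [-0.5, 3.1, 75.1] [-0.0007, 0.0003, 0.0085] dist 75.1 rows 1.2020510127890123 0.045837791407031425
```

Settled now; descend.

Emit:
jog_arm(
  targets=[
    [[-0.5, 3, 40, 0, 0, 0.0085], [-0.5, 3, 60, 0, 0, 0.0085], [-0.5, 3, 75, 0, 0, 0.0085], [-0.5, 3, 75, 0, 0, 0.0085]],
  ],
)

```text
time_s: 2.9
tool_pos: [0.5215, -0.2375, 0.0246]
ee_rot: [1.0, -0.028, -0.001, -0.0]
force: [0.1, 0.4, -0.4]
width: 0.0851
finger_force: 0.0
```

Run:
```python
from h import *
where();rel([.5217,-.237,.025],Rt(-3.1))
```

```text
t 2.9 yaw -3.24 tilt 0.0012 grasp [ 0.5215 -0.2375  0.0356] F [ 0.09  0.37 -0.45] T [ 0.04 -0.02 -0.01] w 0.0851
row [0.2, -0.5, -0.4] [-0.0005, 0.0012, -0.0024] dist 0.7 rows 0.010632079882149375 0.014457438153587706
```

Emit:
jog_arm(
  targets=[
    [[0, 0, 0, 0, 0, 0], [0, 0, 0, 0, 0, 0], [0, 0, 0, 0, 0, 0], [0, 0, 0, 0, 0, 0], [0, 0, 0, 0, 0, 0]],
  ],
  grip=1,
)

```text
time_s: 3.52
tool_pos: [0.5222, -0.2386, 0.026]
ee_rot: [1.0, -0.029, 0.001, 0.001]
force: [-0.9, -1.6, 5.5]
width: 0.026
finger_force: 58.6
```

Emit:
jog_arm(
  targets=[
    [[0, 0, -5, 0, 0, 0], [0, 0, -15, 0, 0, 0], [0, 0, -35, 0, 0, 0], [0, 0, -70, 0, 0, 0], [0, 0, -115, 0, 0, 0]],
  ],
)

```text
time_s: 4.15
tool_pos: [0.5213, -0.2375, 0.1418]
ee_rot: [1.0, -0.029, -0.001, -0.0]
force: [0.6, 1.2, -2.7]
width: 0.026
finger_force: 59.4
```

Run:
```python
from h import *
where();cv2.imwrite("pics/s1.png",cams.grab_frame("side")[:,:,::-1][150:330,280:480].repeat(3,0).repeat(3,1))
```

```text
t 4.15 yaw -3.27 tilt 0.0011 grasp [ 0.5213 -0.2375  0.1528] F [ 0.55  1.21 -2.74] T [ 0.02 -0.1  -0.04] w 0.026
```

View pics/s1.png

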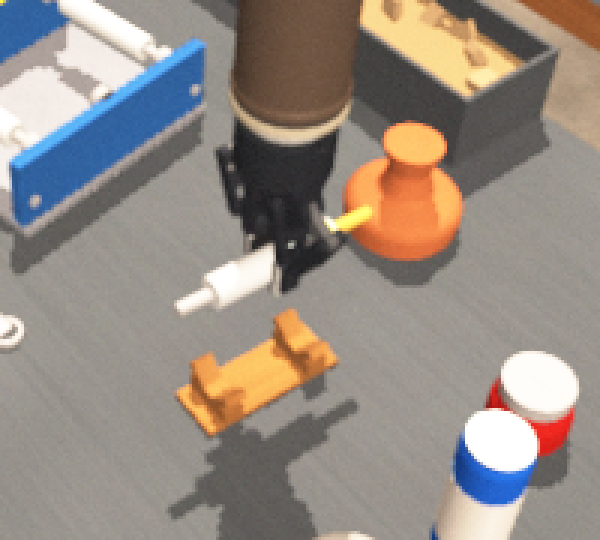

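```bash
cat >> h.py <<'E'
T=np.array([.5606,.158,0]);YAW=9.0;AX=0.0;DZ=.011   # AX: roller middle ahead of TCP along tool x
Tr=Ro.from_euler('z',YAW,degrees=True)
def tgt(c,tilt,yaw=0):
    "roller middle in the track frame (mm) -> tool pose"
    R=Rt(90+YAW+yaw,tilt);return T+Tr.apply(np.array(c)/1000)-R.apply([AX,0,-DZ]),R
def tip(pt,tilt,comp=0):
    "free/pressed plunger tip (track mm) -> roller middle"
    return np.array(pt)-(102-comp)*np.array([0,np.cos(tilt),-np.sin(tilt)])
def status():
    s=telemetry.state();R=Ro.from_quat(s["ee_rot"])
    c=Tr.inv().apply(s["tool_pos"]+R.apply([AX,0,-DZ])-T);a=Tr.inv().apply(R.apply([1,0,0]))
    print("t",round(s["time_s"],2),"mid",(c*1e3).round(1),"ax",a.round(4),"stub",((c-.092*a)*1e3).round(1),"freetip",((c+.102*a)*1e3).round(1),
      "F_track",Tr.inv().apply(s["force"]).round(2),"T",Tr.inv().apply(s["torque"]).round(2),"w",round(s["width"],4))
E
python3 - <<'E'
from h import *
for z in(.152,.154):
    a=ray("side",(403.0,220.8),z);b=ray("side",(339.7,252.5),z);print(a.round(4),b.round(4),np.linalg.norm(a-b))
rel(*tgt(tip([0,60,130],.2),.2))
E
```

```text
[ 0.6237 -0.2452  0.152 ] [ 0.4342 -0.2311  0.152 ] 0.19003516096404693
[ 0.6221 -0.2464  0.154 ] [ 0.4331 -0.2324  0.154 ] 0.18953162475105112
row [22.8, -358.0, 7.6] [-0.1717, -0.1465, -1.78] dist 358.9 rows 5.741675620474682 9.607946215839435
```

Emit:
jog_arm(
  targets=[
    [[0, -30, -15, -0.172, -0.1465, -1.78], [23, -358, -10, -0.172, -0.1465, -1.78], [23, -358, 0, -0.172, -0.1465, -1.78], [23, -358, 0, -0.172, -0.1465, -1.78], [23, -358, 0, -0.172, -0.1465, -1.78]],
  ],
)

```text
time_s: 4.82
tool_pos: [0.5555, 0.0418, 0.1456]
ee_rot: [0.903, 0.425, -0.037, 0.043]
force: [1.9, -0.4, -3.1]
width: 0.0263
finger_force: 59.6
```

Run:
```python
from h import *
status();rel(*tgt(tip([0,60,130],.2),.2))
```

```text
t 4.83 mid [ -22.7 -112.8  156.5] ax [ 0.7474  0.6561 -0.1041] stub [ -91.5 -173.2  166.1] freetip [ 53.5 -45.9 145.9] F_track [ 1.79 -0.7  -3.1 ] T [ 0.15 -0.19  0.08] w 0.0263
row [65.1, -38.5, -2.5] [-0.086, -0.0706, -0.8423] dist 75.7 rows 1.211211379399374 4.549686520484858
```

Emit:
jog_arm(
  targets=[
    [[65, -38, -2.5, -0.086, -0.0706, -0.842], [65, -38, -2.5, -0.086, -0.0706, -0.842], [65, -38, -2.5, -0.086, -0.0706, -0.842], [65, -38, -2.5, -0.086, -0.0706, -0.842], [65, -38, -2.5, -0.086, -0.0706, -0.842]],
  ],
)

```text
time_s: 5.45
tool_pos: [0.5677, 0.1139, 0.1394]
ee_rot: [0.647, 0.756, -0.065, 0.076]
force: [-1.0, 0.8, -2.8]
width: 0.0262
finger_force: 59.7
```

Emit:
jog_arm(
  targets=[
    [[0, 0, 0, 0, 0, 0], [0, 0, 0, 0, 0, 0], [0, 0, 0, 0, 0, 0]],
  ],
)

```text
time_s: 5.82
tool_pos: [0.5677, 0.1138, 0.1386]
ee_rot: [0.649, 0.754, -0.065, 0.075]
force: [-0.1, 0.1, -2.4]
width: 0.0261
finger_force: 59.7
```

Run:
```python
from h import *
status();rel(*tgt(tip([0,74,80],.2),.2))
a=cams.grab_frame("top")[:,:,::-1];b=cams.grab_frame("side")[:,:,::-1]
cv2.imwrite("pics/t3r.png",a);cv2.imwrite("pics/s3r.png",b)
z=lambda i,x0,y0,x1,y1:cv2.resize(i[y0:y1,x0:x1],(400,400),interpolation=cv2.INTER_CUBIC)
cv2.imwrite("pics/p3.png",np.hstack([z(a,200,140,330,270),z(b,220,110,370,260)]))
```

```text
t 5.83 mid [  0.2 -42.6 149.3] ax [ 0.0075  0.9801 -0.1982] stub [  -0.5 -132.8  167.6] freetip [  0.9  57.4 129.1] F_track [-0.04  0.13 -2.37] T [ 0.33 -0.01 -0.02] w 0.0261
row [26.0, -0.2, 44.8] [-0.0022, -0.0005, -0.0075] dist 51.8 rows 0.8290733428891717 0.041912922204951124
```

View pics/p3.png

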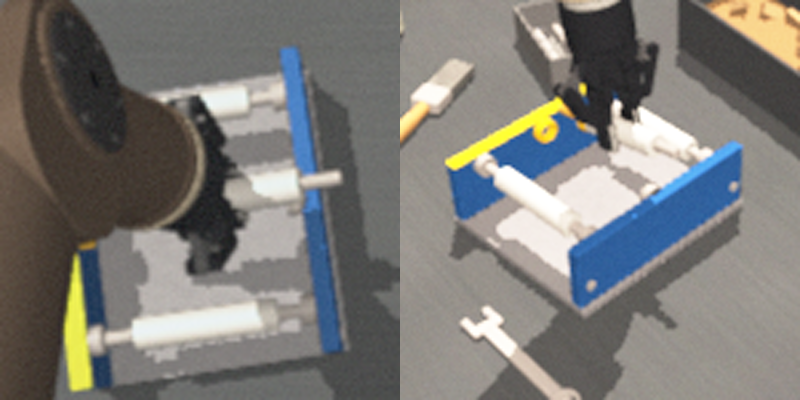

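Run:
```python
from h import *
print("stubtip seen",(Tr.inv().apply(ray("top",(310.2,196.9),.1676)-T)*1e3).round(1))
im=cv2.imread("pics/side0.png");x0,y0,x1,y1=270,140,370,215;k=8
o=cv2.resize(im[y0:y1,x0:x1],None,fx=k,fy=k,interpolation=cv2.INTER_CUBIC)
W=lambda x,y,z:T+Tr.apply(np.array([x,y,z])/1000)
for x in(-92,0,92):
    for d,col in((-7,(0,0,255)),(0,(0,255,0)),(7,(255,0,0))):
        th=np.linspace(0,np.pi,15)
        P=np.array([(proj("side",W(x+12.5*np.cos(t),-83,80+d+12.5*np.sin(t)))-[x0-.5,y0-.5])*k for t in th]).astype(int)
        if x==0 or d==0: cv2.polylines(o,[P],False,col,1)
cv2.imwrite("pics/cup.png",o)
```

```text
stubtip seen [  -0.2 -132.   167.6]
```

View pics/cup.png

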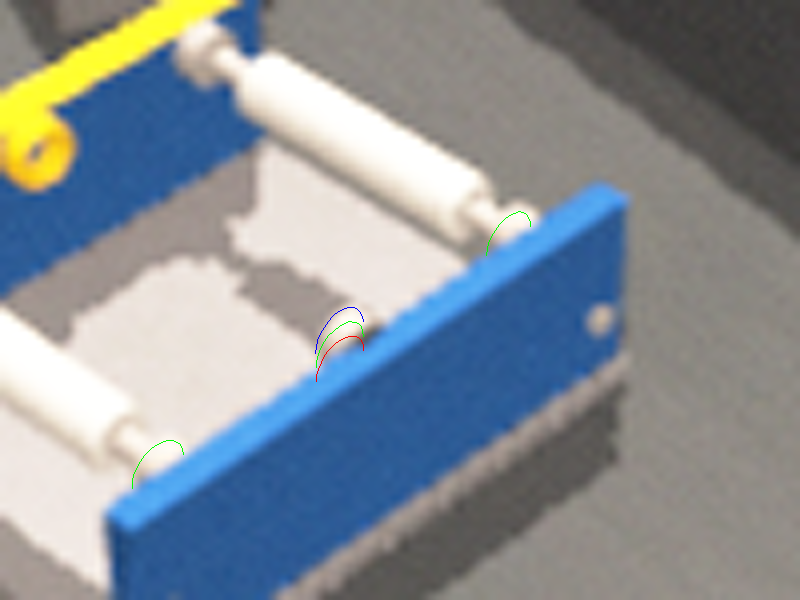

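Run:
```python
from h import *
im=cv2.imread("pics/side0.png")
W=lambda x,y,z:T+Tr.apply(np.array([x,y,z])/1000)
L=[]
for x in(-92,0,92):
    u,v=proj("side",W(x,-83,92.5));print(u,v)
    M=np.float32([[1,0,u+.0],[0,1,v]])
    p=cv2.warpAffine(im,np.float32([[16,0,130-16*u],[0,16,200-16*v]]),(260,400),flags=cv2.INTER_CUBIC)
    for d in(-7,0,7):
        q=proj("side",W(x,-83,92.5+d));yy=int(200+16*(q[1]-v));p[yy,:25]=(0,255,0);p[yy,-25:]=(0,255,0)
    p[:20,130]=255;L.append(p)
cv2.imwrite("pics/cup2.png",np.hstack(L))
```

```text
288.99812328182435 195.17206640343153
311.91616448847145 180.26860074385846
333.1490479104134 166.46098315214
```

View pics/cup2.png

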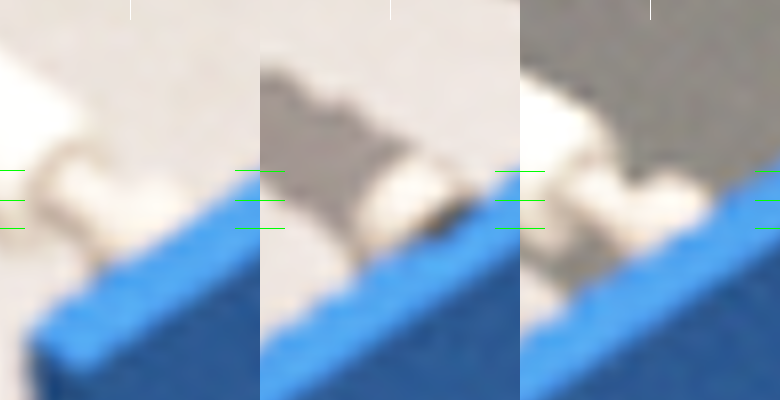

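Emit:
jog_arm(
  targets=[
    [[10, 0, 22, -0.002, 0, -0.0075], [26, 0, 45, -0.002, 0, -0.0075], [26, 0, 45, -0.002, 0, -0.0075], [26, 0, 45, -0.002, 0, -0.0075]],
  ],
)

```text
time_s: 6.42
tool_pos: [0.5652, 0.1302, 0.0895]
ee_rot: [0.646, 0.757, -0.065, 0.076]
force: [0.3, -1.2, -2.6]
width: 0.026
finger_force: 59.7
```

Run:
```python
from h import *
status();rel(*tgt(tip([0,93,80],.2),.2))
im=cams.grab_frame("top")[:,:,::-1];cv2.imwrite("pics/t4.png",im)
cv2.imwrite("pics/s4.png",cams.grab_frame("side")[:,:,::-1])
```

```text
t 6.42 mid [  0.2 -26.  100.3] ax [-0.0019  0.9801 -0.1984] stub [   0.3 -116.1  118.5] freetip [-0. 74. 80.] F_track [ 0.14 -1.28 -2.58] T [ 0.15 -0.    0.02] w 0.026
row [18.6, -0.1, -3.8] [-0.0005, -0.0003, 0.0019] dist 19.0 rows 0.30413630540534 0.010352010236164123
```

Emit:
jog_arm(
  targets=[
    [[7, 0, -1.4, 0, 0, 0], [13, 0, -2.6, 0, 0, 0], [18.6, 0, -3.8, 0, 0, 0], [18.6, 0, -3.8, 0, 0, 0]],
  ],
)

```text
time_s: 7.02
tool_pos: [0.562, 0.1499, 0.0891]
ee_rot: [0.645, 0.758, -0.065, 0.076]
force: [0.3, -0.7, -3.3]
width: 0.0259
finger_force: 59.7
```

Run:
```python
from h import *
status();rel(*tgt(tip([0,95,80],.2,6),.2))
```

```text
t 7.03 mid [ 0.1 -6.  99.9] ax [-0.0029  0.9802 -0.1979] stub [  0.4 -96.2 118.1] freetip [-0.2 93.9 79.7] F_track [ 0.23 -0.72 -3.28] T [0.28 0.03 0.03] w 0.0259
row [7.0, -0.1, -0.6] [0.0, -0.0008, 0.0029] dist 7.0 rows 0.11184390835029526 0.016171644252962216
```

Emit:
jog_arm(
  targets=[
    [[3.5, 0, -0.5, 0, 0, 0], [7, 0, -1, 0, 0, 0.003], [7, 0, -1, 0, 0, 0.003]],
  ],
)

```text
time_s: 7.4
tool_pos: [0.5608, 0.1556, 0.0886]
ee_rot: [0.647, 0.756, -0.065, 0.076]
force: [0.3, -3.3, -2.0]
width: 0.0261
finger_force: 59.6
```

Run:
```python
from h import *
status();rel(*tgt(tip([0,95,80],.2,18),.2))
```

```text
t 7.4 mid [-0.2 -0.2 99.4] ax [ 0.0014  0.98   -0.1989] stub [ -0.3 -90.4 117.7] freetip [-0.  99.7 79.1] F_track [-0.2  -3.29 -2.05] T [-0.43  0.13  0.04] w 0.0261
row [13.2, 0.2, 0.1] [-0.0009, 0.0002, -0.0014] dist 13.2 rows 0.21091285117760947 0.00870099392819743
```

Emit:
jog_arm(
  targets=[
    [[4, 0, 0, 0, 0, 0], [8, 0, 0, 0, 0, 0], [12, 0, 0, 0, 0, 0], [14, 0, 0, 0, 0, 0], [14, 0, 0, 0, 0, 0]],
  ],
)

```text
time_s: 8.02
tool_pos: [0.5588, 0.1673, 0.086]
ee_rot: [0.647, 0.756, -0.066, 0.076]
force: [0.5, -9.8, -1.8]
width: 0.026
finger_force: 59.6
```

Run:
```python
from h import *
status()
for z in(100,94):
    t=np.arcsin((z-80)/175);rel(*tgt(tip([0,95,80],t,19),t))
```

```text
t 8.03 mid [-0.3 11.7 96.7] ax [ 0.0027  0.9796 -0.2008] stub [ -0.5 -78.4 115.2] freetip [  0.  111.6  76.3] F_track [-1.05 -9.78 -1.77] T [-1.75  0.18  0.01] w 0.026
row [3.2, 0.3, 6.9] [-0.0013, 0.0876, -0.0028] dist 7.6 rows 0.12210812048136926 0.46932384716451103
row [3.9, 0.3, 9.7] [-0.0013, 0.122, -0.0028] dist 10.5 rows 0.16755495669936546 0.6537139838003406
```

Emit:
jog_arm(
  targets=[
    [[3.2, 0.3, 3, 0, 0.03, -0.003], [3.2, 0.3, 7, 0, 0.0876, -0.003], [4, 0.3, 9.7, 0, 0.122, -0.003], [4, 0.3, 9.7, 0, 0.122, -0.003]],
  ],
)

```text
time_s: 8.52
tool_pos: [0.5589, 0.1677, 0.0755]
ee_rot: [0.65, 0.759, -0.027, 0.03]
force: [0.7, -10.4, -2.4]
width: 0.0264
finger_force: 59.6
```

Run:
```python
from h import *
status()
for z in(90,88):
    t=np.arcsin((z-80)/175);rel(*tgt(tip([0,95,80],t,18),t))
a=cams.grab_frame("top")[:,:,::-1];b=cams.grab_frame("side")[:,:,::-1]
cv2.imwrite("pics/t5r.png",a);cv2.imwrite("pics/s5r.png",b)
z=lambda i,x0,y0,x1,y1:cv2.resize(i[y0:y1,x0:x1],(400,400),interpolation=cv2.INTER_CUBIC)
cv2.imwrite("pics/p5.png",np.hstack([z(a,240,160,320,240),z(b,270,130,350,210)]))
```

```text
t 8.53 mid [-0.1 10.7 86.4] ax [ 0.0022  0.9968 -0.0799] stub [ -0.3 -81.   93.8] freetip [1.000e-01 1.124e+02 7.830e+01] F_track [ -0.95 -10.36  -2.4 ] T [-2.    0.2   0.07] w 0.0264
row [0.8, 0.1, 1.6] [-0.0018, 0.0229, -0.0022] dist 1.8 rows 0.028590393684364987 0.12331646021399342
row [1.0, 0.1, 2.5] [-0.0018, 0.0343, -0.0022] dist 2.7 rows 0.04354412350596602 0.18427718677487895
```

View pics/p5.png

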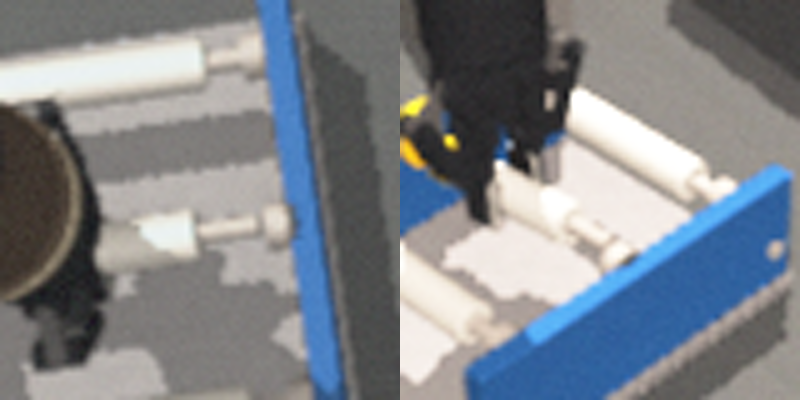

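Emit:
jog_arm(
  targets=[
    [[1, 0, 2.5, 0, 0.034, -0.002], [1, 0, 2.5, 0, 0.034, -0.002], [-1, 0, 2.5, 0, 0.034, -0.002], [-3, 0, 2.5, 0, 0.034, -0.002], [-3, 0, 2.5, 0, 0.034, -0.002]],
  ],
)

```text
time_s: 9.25
tool_pos: [0.5595, 0.1659, 0.0732]
ee_rot: [0.649, 0.761, -0.015, 0.017]
force: [1.0, -8.6, -3.4]
width: 0.0261
finger_force: 59.6
```

Run:
```python
from h import *
status()
```

```text
t 9.25 mid [ 0.1  8.5 84.2] ax [-0.0017  0.9989 -0.046 ] stub [  0.3 -83.4  88.4] freetip [ -0.  110.4  79.5] F_track [-0.33 -8.7  -3.39] T [-1.84  0.1   0.05] w 0.0261
```

Emit:
jog_arm(
  targets=[
    [[-1.5, 0, 0, 0, 0, 0], [-3, 0, 0, 0, 0, 0], [-3, 0, 0, 0, 0, 0]],
  ],
)

```text
time_s: 9.62
tool_pos: [0.5595, 0.1653, 0.0732]
ee_rot: [0.648, 0.761, -0.015, 0.016]
force: [-0.3, -4.1, -5.2]
width: 0.0262
finger_force: 59.4
```

Run:
```python
from h import *
status()
```

```text
t 9.62 mid [ 0.1  7.9 84.2] ax [-0.0037  0.999  -0.0437] stub [  0.5 -84.   88.2] freetip [ -0.3 109.8  79.8] F_track [-0.96 -3.96 -5.19] T [-0.85  0.14 -0.05] w 0.0262
```

Emit:
jog_arm(
  targets=[
    [[-1, 0, 0.5, 0, 0.0057, 0.003], [-1, 0, 0.9, 0, 0.0114, 0.003], [-1, 0, 0.9, 0, 0.0114, 0.003]],
  ],
)

```text
time_s: 10.0
tool_pos: [0.5597, 0.1653, 0.073]
ee_rot: [0.649, 0.761, -0.01, 0.012]
force: [-3.9, 0.3, 2.6]
width: 0.0258
finger_force: 60.3
```

Run:
```python
from h import *
status()
```

```text
t 10.0 mid [ 0.3  7.7 84. ] ax [-0.0015  0.9995 -0.0308] stub [  0.4 -84.2  86.8] freetip [  0.2 109.7  80.8] F_track [-3.76  0.9   2.64] T [0.   0.92 0.06] w 0.0258
```

Emit:
jog_arm(
  targets=[
    [[0, 0, 0.5, 0, 0.0057, 0], [0, 0, 0.9, 0, 0.0114, 0], [0, 0, 0.9, 0, 0.0114, 0]],
  ],
)

```text
time_s: 10.38
tool_pos: [0.56, 0.1653, 0.0721]
ee_rot: [0.649, 0.761, -0.006, 0.007]
force: [-4.2, 2.7, 3.4]
width: 0.0262
finger_force: 60.6
```

Run:
```python
from h import *
status()
```

```text
t 10.38 mid [ 0.6  7.5 83.1] ax [-0.0016  0.9998 -0.0195] stub [  0.7 -84.5  84.9] freetip [  0.4 109.5  81.1] F_track [-3.68  3.27  3.37] T [0.13 0.78 0.23] w 0.0262
```

Emit:
jog_arm(
  targets=[
    [[0, 0, 0.5, 0, 0.0057, 0], [0, 0, 0.9, 0, 0.0114, 0], [0, 0, 0.9, 0, 0.0114, 0]],
  ],
)

```text
time_s: 10.75
tool_pos: [0.5601, 0.1615, 0.0702]
ee_rot: [0.65, 0.76, -0.004, 0.004]
force: [-0.1, -7.5, -4.1]
width: 0.0261
finger_force: 59.7
```

Run:
```python
from h import *
status()
```

```text
t 10.75 mid [ 0.1  3.6 81.2] ax [ 0.0016  0.9999 -0.012 ] stub [ -0.1 -88.4  82.3] freetip [  0.2 105.6  80. ] F_track [-1.29 -7.43 -4.1 ] T [-1.4   0.32  0.13] w 0.0261
```

Emit:
jog_arm(
  targets=[
    [[-1.5, 0, 0, 0, 0, 0], [-3, 0, 0, 0, 0, 0], [-4.5, 0, 0, 0, 0, 0], [-4.5, 0, 0, 0, 0, 0]],
  ],
)

```text
time_s: 11.25
tool_pos: [0.5607, 0.1582, 0.0703]
ee_rot: [0.65, 0.76, -0.004, 0.004]
force: [-1.0, -4.9, -3.4]
width: 0.0265
finger_force: 59.7
```

Run:
```python
from h import *
status()
```

```text
t 11.25 mid [ 0.1  0.3 81.3] ax [ 9.000e-04  9.999e-01 -1.090e-02] stub [  0.  -91.7  82.3] freetip [  0.2 102.3  80.2] F_track [-1.73 -4.73 -3.42] T [-0.99  0.35  0.17] w 0.0265
```

Emit:
jog_arm(
  targets=[
    [[-1.5, 0, 0, 0, 0, 0], [-3, 0, 0, 0, 0, 0], [-4, 0, 0, 0, 0, 0], [-4, 0, 0, 0, 0, 0]],
  ],
)

```text
time_s: 11.75
tool_pos: [0.5613, 0.1561, 0.0709]
ee_rot: [0.649, 0.761, -0.003, 0.003]
force: [-0.6, -3.4, -4.0]
width: 0.0261
finger_force: 59.7
```

Run:
```python
from h import *
status()
```

```text
t 11.75 mid [ 0.4 -1.9 81.9] ax [-9.0e-04  1.0e+00 -9.1e-03] stub [  0.4 -93.9  82.8] freetip [  0.3 100.1  81. ] F_track [-1.1  -3.24 -4.05] T [-0.88  0.35  0.16] w 0.0261
```

Emit:
jog_arm(
  targets=[
    [[-0.5, 0, 0, 0, 0, 0], [-0.5, 0, 0, 0, 0, 0], [-0.5, 0, 0, 0, 0, 0], [-0.5, 0, 0, 0, 0, 0], [-0.5, 0, 0, 0, 0, 0]],
  ],
  grip=0,
)

```text
time_s: 12.38
tool_pos: [0.5614, 0.1557, 0.071]
ee_rot: [0.649, 0.761, -0.003, 0.003]
force: [0.0, 0.2, -0.2]
width: 0.0852
finger_force: 0.0
```

Run:
```python
from h import *
status()
```

```text
t 12.38 mid [ 0.5 -2.3 82. ] ax [-8.0e-04  1.0e+00 -9.1e-03] stub [  0.5 -94.3  82.8] freetip [ 0.4 99.7 81.1] F_track [ 0.06  0.17 -0.16] T [-0.   -0.04 -0.  ] w 0.0852
```

Force-free; retract up, then move aside towards −y so the camera sees the track.

Emit:
jog_arm(
  targets=[
    [[0, 0, -30, 0, 0, 0], [0, 0, -80, 0, 0, 0], [0, 0, -130, 0, 0, 0], [-60, 0, -150, 0, 0, 0], [-120, 0, -150, 0, 0, 0]],
  ],
)

```text
time_s: 13.0
tool_pos: [0.5814, 0.038, 0.2243]
ee_rot: [0.648, 0.762, -0.001, 0.005]
force: [1.3, 0.2, -0.0]
width: 0.0856
finger_force: 0.0
```

Emit:
jog_arm(
  targets=[
    [[-60, 0, 0, 0, 0, 0], [-120, 0, 0, 0, 0, 0], [-150, 0, 0, 0, 0, 0], [-150, 0, 0, 0, 0, 0]],
  ],
)

```text
time_s: 13.5
tool_pos: [0.6033, -0.1134, 0.2235]
ee_rot: [0.651, 0.759, -0.004, 0.004]
force: [-0.4, 0.6, 0.6]
width: 0.0856
finger_force: 0.0
```

Run:
```python
from h import *
status()
a=cams.grab_frame("top")[:,:,::-1];b=cams.grab_frame("side")[:,:,::-1]
z=lambda i,x0,y0,x1,y1:cv2.resize(i[y0:y1,x0:x1],(400,400),interpolation=cv2.INTER_CUBIC)
cv2.imwrite("pics/p6.png",np.hstack([z(a,205,150,315,260),z(b,240,110,360,230)]))
```

```text
t 13.5 mid [-2.000e-01 -2.746e+02  2.345e+02] ax [ 0.0045  0.9999 -0.0107] stub [  -0.7 -366.6  235.5] freetip [ 2.000e-01 -1.726e+02  2.334e+02] F_track [-0.31  0.7   0.6 ] T [ 0.06 -0.01 -0.01] w 0.0856
```

View pics/p6.png

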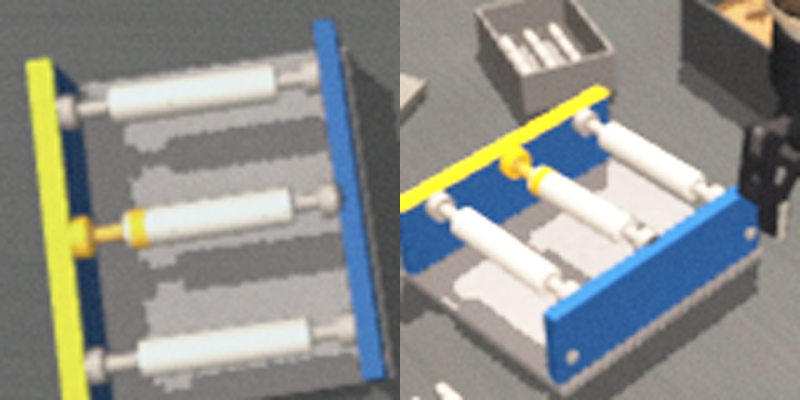

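Both views show the roller in line with the track. Its plunger is in the yellow cup (crop 90,235) and its stub is in the plain cup (crop 325,200), with the gripper clear.

```bash
python3 -c "
from bench import ctrl;print(ctrl.job_done())"
```

```text
the job is handed in; nothing more can be done
None
```

The spring roller is in the middle station with its plunger in the yellow cup and its stub home in the plain cup; the gripper has let go and is clear, and the job was handed in after about 14 s (no verdict was returned).

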